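# Take the bump knob off a string-trimmer head

### The job

The spool of this string-trimmer head, clamped upside down in the bench vise, is to be changed: unscrew the yellow knob on top and lift it off. Its thread may be right-hand or left-hand and nothing shows which, so feel which way it gives - if it blocks one way, try the other - and do not pull it up before it has come unscrewed. Finish while still holding the knob in the gripper, still, about 10 cm straight above the head and clear of it; leave the spare spool, the spray can and the screwdriver where they are.

Things in the scene. Friction and masses are not known exactly. Their poses are not given: they have to be found in the camera images.
- knob: Yellow plastic knob, a closed round cap 51 mm in diameter, 34 mm high (fine upright ribs, small steel disc on top), about 50 g, axis vertical. Origin: centre of its lower rim; z up. The rim rests on the grey spool disc, so all 34 mm of its side can be gripped. At the start it is done up against a stop: the tightening way it turns less than 0.1 rad, then blocks hard.
- knob_top (a point): Centre of the knob's flat top, 34 mm above its rim. Loosening (clockwise or counter-clockwise from above, drawn anew at each start) the knob turns easily, under 0.15 N m; it is free of the thread after 2.1 rad and meets a stop at 2.4 rad. Lift it off straight up between 2.2 rad and that stop. Let go part-way, it stays at its angle.
- head: Trimmer head, fixed, clamped upside down in the vise: black housing 106 mm in diameter. Origin on the spindle axis at the housing's upper rim, 192 to 204 mm above the bench; z up. At the start the knob's origin and axes are the same as this one's. The grey spool disc (93 mm) is flush with the rim; a light spring (3 N) lifts disc and knob up to 6 mm as the knob unscrews.
- spindle (a point): Top of the steel spindle inside the knob, 22 mm above the head's rim: the knob has to rise 22 mm to clear it.
- vise: Blue bench vise with 100 mm jaws, bolted down. Origin on the bench under the head's axis; its jaws' tops are 140 mm above the bench. At yaw 0 its screw and tommy bar reach 145 mm towards the robot (its own -x) at 78 mm height, its anvil 110 mm the other way.
- spare_spool: Loose orange spool, 90 mm in diameter, 30 mm high, lying flat on the bench to one side of the vise. Origin: centre of its underside. To be left alone.
- spray_can: Loose green and white spray can with a red cap, 52 mm in diameter, 165 mm high, standing on the bench on the other side of the vise. Origin: centre of its underside. To be left alone.
- screwdriver: Loose screwdriver lying on the bench beyond the vise. To be left alone.
There are look-alikes about, which are no part of the job. Several things have the shape of the knob; the one meant has the colours described above.

How it is judged:
By the outcome, as a careful person would: the job done as asked, in the order asked, and still so for the second after the job is handed in, while the arm keeps its last pose, push and grip.
It also fails if it takes over 58 s, if anything falls off the work surface, if the arm or the gripper's body presses on something with over 40 N, if the wrist force passes 120 N, or if a joint passes its speed limit or range.

### The arm

A 6-joint arm with a two-finger parallel gripper is mounted at the origin on the work surface. World frame = base frame: x ahead of the robot, y to its left, z up, the work surface at z = 0. Lengths are in m, angles in rad, forces in N, time in s.
With the tool pointing down it reaches from about 0.35 to 0.775 m from the base axis. Payload 7.3 kg.
Tool frame: the origin (TCP) lies midway between the tips of the shut fingers; the grasp point (between the pads) lies 19 mm behind it (bot.grip_point_offset is the distance from the TCP to the grasp point, in m); z points along the fingers, y is the direction in which the jaws open and shut (so a half turn about z gives the same grasp; the last joint's range is limited). The gripper opens to 92 mm and grips with 3 to 60 N. Pads are 19 mm wide; open, the fingers measure 130 mm over their backs; the gripper's body (75 mm by 190 mm) begins 47 mm behind the grasp point.
Start: joints at [-1.246, 0.342, 1.524, -0, 1.275, -0.146], TCP at [0.238, -0.468, 0.227] pointing down, gripper open.
Joint ranges: [-2.53, 2.53], [-0.77, 2.02], [0.04, 2.7], [-1, 4.14], [0.28, 2.66], [-3.11, 3.11]. Speed limits (rad/s): [2.57, 2.57, 3.14, 3.14, 3.14, 3.14].

### API

Orientations are given as a unit quaternion [x, y, z, w].
In Python, from rig import bot, get_image, calibration gives the robot as it stands.
- The arm moves only by the tool carry_out, never from a script. Its argument "rows" is a list of rows, each a list of 3 entries, a list of its own where there are three numbers: the shift along the tool's x, y, z in cm, then the turn about the tool's z in rad, then the opening, from 0 (shut) to 1 (fully open). In form: [[[dx, dy, dz], yaw, claw], ...]. A call has 1 to 20 rows; each row is the pose to reach, as a shift and turn from the pose commanded when the call began, along the tool's axes at that moment; what a row does not reach only later rows make up. A row lasts 1/8 s, in which the tool goes at most 62.5 mm and 10.7 degrees, less where a joint would pass 70% of its speed; a pose out of reach is approached as far as the arm can. A call with a gripper value outside its range is refused whole. The fingers move at their own pace and stop on an object; "force" is the grip in N (left out, the last holds). Time passes only in rows, so rows that repeat a pose let the fingers close. It gives the time, the measured TCP pose, the force and the opening at its end, in the units of the state.
- bot.get_obs(): the state, without advancing time (a new reading comes with each control period).
- get_image(name): name is "side" or "top"; returns the picture (420x560x3 uint8, red, green, blue); there is no depth.
- calibration(name): a dict with "K" (3x3 intrinsics, pixels), "distortion" ([k1, k2, p1, p2, k3] as OpenCV has them; the pictures are not rectified), "T" (4x4, takes a point from camera to world coordinates). Camera axes: x right, y down, z forward; pixel columns grow to the right and rows downward; lengths in m; the calibration is good to about 2 mm. A picture is of the moment at which its call begins. calibration takes no time and is no camera call.
- bot.job_done(): hands the job in, once; it reports no verdict.
The state is a dict: "clock": time; "q": joint angles; "qd": joint speeds; "joint_efforts": joint torques, N m; "tool_pos": TCP position; "ee_rot": TCP orientation; "wrist_force": force on the tool from outside, world axes, zero at the start; "torque": the same for the moment, N m; "grip_width": finger opening in m.
Only numpy, scipy, OpenCV 4.12 (cv2) and the standard library are available. Lean on these libraries where they do the work, as an engineer would, in place of code of your own. Each camera call takes 0.05 s, during which the arm holds its last target. There are 200 camera calls.

## Working session

There is one attempt and no reset: what is moved stays moved. The work goes in short steps, Python scripts to look and compute and a tool call to move; the robot and the scene stay as the last step left them, time stands still between calls to the robot, and variables do not carry over. Pictures are saved under pics/ and viewed, about 8 in all and at most 12, crops included, and the job is handed in when it is done.

Besides the shell and the picture viewer there is one more tool, called after "Request:" as name([rows], argument=value, ...), one row to a line, values as JSON. carry_out: Moves the arm, as the interface text tells. Its arguments: {"type":"object","properties":{"rows":{"type":"array"},"force":{"type":"number"}},"required":["rows"]}

```bash
mkdir -p pics; python3 - <<'E'
from rig import bot,get_image,calibration
import cv2,numpy as np
for n in("side","top"):
    cv2.imwrite(f"pics/{n}0.png",cv2.cvtColor(get_image(n),cv2.COLOR_RGB2BGR))
    c=calibration(n);print(n,np.round(c["K"],1).tolist(),c["distortion"],np.round(c["T"],3).tolist())
o=bot.get_obs();print(o)
E
```

```text
side [[472.0, 0.0, 285.0], [0.0, 472.0, 212.1], [0.0, 0.0, 1.0]] [-0.02080144  0.          0.          0.          0.        ] [[-0.774, -0.381, 0.506, 0.016], [-0.633, 0.482, -0.605, 0.759], [-0.014, -0.789, -0.614, 0.847], [0.0, 0.0, 0.0, 1.0]]
top [[383.9, 0.0, 282.2], [0.0, 383.9, 208.7], [0.0, 0.0, 1.0]] [-0.10756766  0.          0.          0.          0.        ] [[-0.106, -0.971, 0.215, 0.422], [-0.994, 0.103, -0.024, 0.071], [0.001, -0.216, -0.976, 0.921], [0.0, 0.0, 0.0, 1.0]]
{'clock': 0.1, 'q': array([-1.24601711e+00,  3.42641686e-01,  1.52493810e+00, -2.80017695e-05,
        1.27539449e+00, -1.45971867e-01]), 'qd': array([ 0.00046598, -0.00154234, -0.00288538, -0.00079681, -0.00125223,
       -0.0020203 ]), 'joint_efforts': array([ 1.88398270e-03, -4.32007992e+01, -2.44694281e+01,  7.19176163e-02,
        5.25153300e-02, -5.75018203e-05]), 'tool_pos': array([ 0.23802253, -0.46752658,  0.22611456]), 'ee_rot': array([ 9.72425646e-01,  2.33212104e-01, -7.50169931e-05, -6.86856996e-04]), 'wrist_force': array([-0.17651581, -0.0407656 ,  0.57714127]), 'torque': array([ 0.00394954, -0.01497569, -0.04655212]), 'grip_width': 0.0920070259839061}
```

View pics/side0.png

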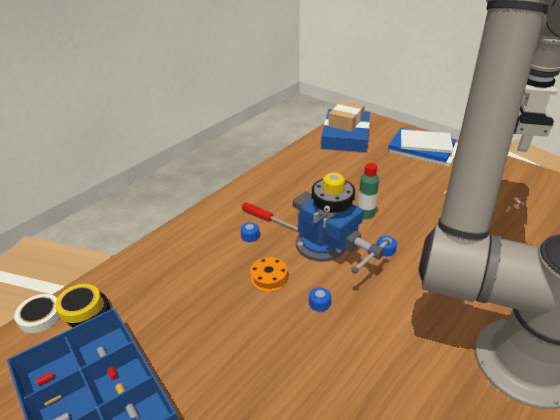

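View pics/top0.png

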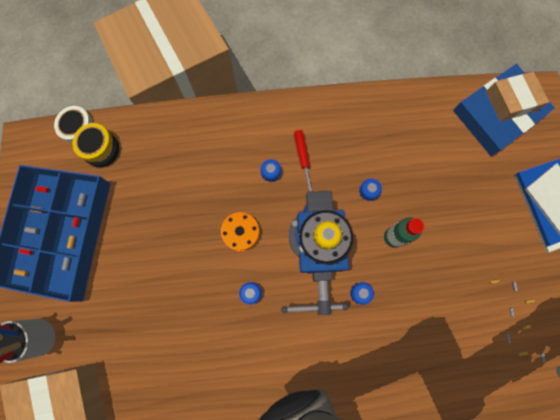

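The side view shows the yellow knob near (334,183), and the top view shows it near (328,234). The can is to the right in the top view, the spool to the left, and the blue look-alikes lie on the bench. I'll enlarge both crops to read the knob's top disc.

```bash
python3 - <<'E'
import cv2,numpy as np
s=cv2.imread("pics/side0.png")[160:220,300:370];t=cv2.imread("pics/top0.png")[200:270,290:365]
r=lambda a:cv2.resize(a[:60,:70],(560*5//7,480*5//7),interpolation=cv2.INTER_CUBIC)
cv2.imwrite("pics/crop.png",np.hstack([r(s),r(t)]))
for n in("side","top"):
    im=cv2.imread(f"pics/{n}0.png");h=cv2.cvtColor(im,cv2.COLOR_BGR2HSV)
    m=cv2.inRange(h,(22,150,90),(34,255,255))
    k,l,st,c=cv2.connectedComponentsWithStats(m)
    for i in range(1,k):
        if st[i,4]>40:print(n,st[i],c[i])
E
```

```text
side [323 173  22  22 364] [333.22802198 184.10714286]
side [ 55 284  47  39 743] [ 79.52624495 306.15477793]
top [ 72 123  40  38 535] [ 93.52336449 143.69158879]
top [314 221  28  28 491] [327.09368635 234.97759674]
```

View pics/crop.png

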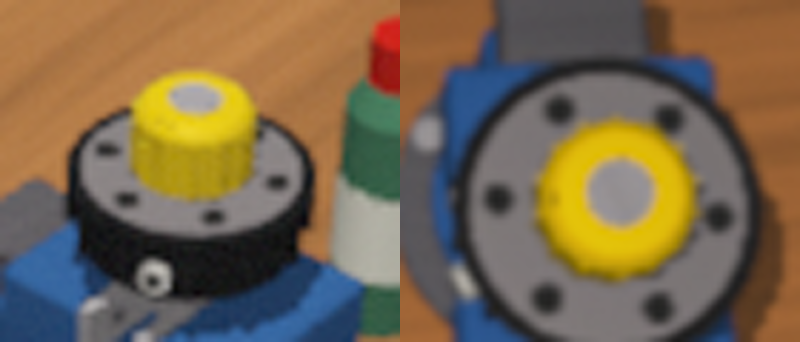

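```bash
cat >h.py <<'E'
from rig import bot,get_image,calibration
import cv2,numpy as np
from scipy.spatial.transform import Rotation as R
def tri(ps,pt):
    P=[];u=[]
    for n,p in(("side",ps),("top",pt)):
        c=calibration(n);P.append(np.linalg.inv(c["T"])[:3])
        u.append(cv2.undistortPoints(np.array([[p]],float),np.array(c["K"]),np.array(c["distortion"])).reshape(2,1))
    X=cv2.triangulatePoints(P[0],P[1],u[0],u[1]);return X[:3,0]/X[3,0]
def proj(n,X):
    c=calibration(n);T=np.linalg.inv(c["T"])
    return cv2.projectPoints(np.array([X],float),cv2.Rodrigues(T[:3,:3])[0],T[:3,3],np.array(c["K"]),np.array(c["distortion"]))[0].ravel()
def intool(d):return R.from_quat(bot.get_obs()["ee_rot"]).inv().apply(d)
E
python3 - <<'E'
from h import *
X=tri((333.7,176.7),(328.2,233));print("knobtop",X,proj("side",X),proj("top",X))
print("can",tri((371,168),(415,226)))
o=bot.get_obs();print("shift cm tool",100*intool(X-o["tool_pos"]),R.from_quat(o["ee_rot"]).as_matrix().round(3),o["q"][5],bot.grip_point_offset)
print("bearing",np.arctan2(X[1],X[0]))
E
```

```text
knobtop [ 0.520551   -0.02483955  0.22973496] [333.67006544 176.69635154] [328.22331089 233.03084088]
can [ 0.52573765 -0.2146774   0.15653164]
shift cm tool [ 45.25832892 -26.6393563   -0.31762586] [[ 0.891  0.454 -0.   ]
 [ 0.454 -0.891  0.001]
 [ 0.    -0.001 -1.   ]] -0.14597186695376427 0.0188
bearing -0.04768162700480383
```

Request:
carry_out([
  [[0, 0, -6], 0, 1],
  [[0, 0, -8], 0, 1],
  [[5, -3, -8], -0.15, 1],
  [[10, -6, -8], -0.3, 1],
  [[15, -9, -8], -0.45, 1],
  [[20, -12, -8], -0.6, 1],
  [[25, -15, -8], -0.75, 1],
  [[30, -18, -8], -0.9, 1],
  [[35, -21, -8], -0.9, 1],
  [[40, -24, -8], -0.9, 1],
  [[43.5, -25.6, -8], -0.9, 1],
  [[45.3, -26.6, -8], -0.9, 1],
  [[45.3, -26.6, -8], -0.9, 1],
  [[45.3, -26.6, -8], -0.9, 1],
  [[45.3, -26.6, -8], -0.9, 1],
], force=30)

```text
clock: 1.98
tool_pos: [0.5208, -0.0265, 0.3069]
ee_rot: [0.775, 0.632, -0.0, 0.0]
wrist_force: [-0.4, -0.4, -0.2]
grip_width: 0.0917
```

```bash
python3 - <<'E'
from h import *
a=get_image("side");b=get_image("top")
X=np.array([.5206,-.0248,.2297]);o=bot.get_obs()
print(o["q"].round(3),o["tool_pos"],"shift",100*intool(X-o["tool_pos"]),o["wrist_force"],o["torque"])
f=lambda im,x,y:cv2.resize(im[y:y+120,x:x+110],(396,432),interpolation=cv2.INTER_CUBIC)
cv2.imwrite("pics/above.png",cv2.cvtColor(np.hstack([f(a,280,110),f(b,275,180)]),cv2.COLOR_RGB2BGR))
E
```

```text
[-0.197  0.286  1.384 -0.     1.472  0.004] [ 0.52089716 -0.02622448  0.30692405] shift [ 0.13504786 -0.06009908  7.72236094] [-0.37321723  0.23200549  0.85612281] [-0.07217433 -0.13770715 -0.0174481 ]
```

View pics/above.png

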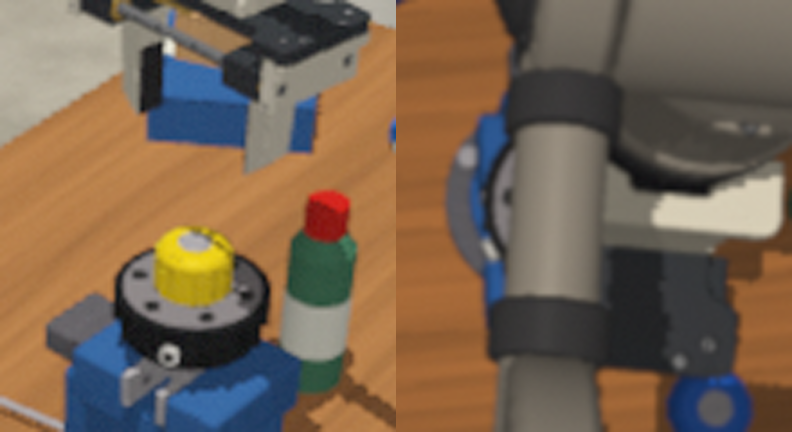

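The open fingers straddle the knob, which is at (195,240) in the left crop, with no obstacles. Next I descend and grip lightly.

Request:
carry_out([
  [[0.1, 0, 3], 0, 1],
  [[0.1, 0, 6], 0, 1],
  [[0.1, 0, 8], 0, 1],
  [[0.1, 0, 9.3], 0, 1],
  [[0.1, 0, 10.2], 0, 1],
  [[0.1, 0, 10.2], 0, 1],
  [[0.1, 0, 10.2], 0, 0.7],
  [[0.1, 0, 10.2], 0, 0.6],
  [[0.1, 0, 10.2], 0, 0.5],
  [[0.1, 0, 10.2], 0, 0.5],
  [[0.1, 0, 10.2], 0, 0.5],
  [[0.1, 0, 10.2], 0, 0.5],
], force=10)

```text
clock: 3.58
tool_pos: [0.5211, -0.0243, 0.2047]
ee_rot: [0.774, 0.633, -0.0, -0.0]
wrist_force: [-2.4, -0.3, 2.2]
grip_width: 0.05
```

```bash
cat >s.py <<'E'
from h import *
o=bot.get_obs();print(o["clock"],o["q"].round(3),o["tool_pos"].round(4),"F",o["wrist_force"].round(2),"Ftool",intool(o["wrist_force"]).round(2),"T",o["torque"].round(3),o["grip_width"])
E
python3 s.py
```

```text
3.575 [-0.194  0.355  1.568 -0.     1.219  0.006] [ 0.5211 -0.0243  0.2047] F [-2.41 -0.25  2.18] Ftool [-0.73 -2.32 -2.18] T [-0.011  0.307 -0.024] 0.0500141473658162
```

The knob is gripped (50 mm opening) with only small side forces. I'll tighten the grip and feel a small turn one way.

Request:
carry_out([
  [[0, 0, 0], 0, 0.3],
  [[0, 0, 0], 0, 0.3],
  [[0, 0, 0], 0, 0.3],
  [[0, 0, 0], 0.05, 0.3],
  [[0, 0, 0], 0.1, 0.3],
  [[0, 0, 0], 0.15, 0.3],
  [[0, 0, 0], 0.2, 0.3],
  [[0, 0, 0], 0.2, 0.3],
], force=25)

```text
clock: 4.58
tool_pos: [0.5212, -0.0246, 0.2047]
ee_rot: [0.833, 0.553, -0.0, 0.0]
wrist_force: [-4.5, -1.3, 1.4]
grip_width: 0.0497
```

```bash
python3 s.py
```

```text
4.575 [-1.940e-01  3.550e-01  1.568e+00 -1.000e-03  1.219e+00  2.050e-01] [ 0.5212 -0.0246  0.2047] F [-4.5  -1.27  1.42] Ftool [-2.92 -3.65 -1.42] T [-0.256  0.637  0.591] 0.04970857901965067
```

The torque is 0.59 N m, above 0.15, so this way blocks. I'll try the other way.

Request:
carry_out([
  [[0, 0, 0], -0.1, 0.3],
  [[0, 0, 0], -0.2, 0.3],
  [[0, 0, 0], -0.3, 0.3],
  [[0, 0, 0], -0.4, 0.3],
  [[0, 0, 0], -0.5, 0.3],
  [[0, 0, 0], -0.6, 0.3],
  [[0, 0, 0], -0.6, 0.3],
  [[0, 0, 0], -0.6, 0.3],
], force=25)

```text
clock: 5.58
tool_pos: [0.5209, -0.0243, 0.2045]
ee_rot: [0.634, 0.774, -0.0, -0.001]
wrist_force: [-4.7, 0.7, 1.7]
grip_width: 0.0495
```

```bash
python3 s.py
```

```text
5.575 [-0.194  0.355  1.568 -0.     1.219 -0.392] [ 0.5209 -0.0243  0.2045] F [-4.74  0.71  1.72] Ftool [ 1.63 -4.51 -1.71] T [-0.031  0.75   0.054] 0.04945712440550858
```

Torque is about 0.05 N m, so it gives: counter-clockwise from above loosens. I'll continue that way.

Request:
carry_out([
  [[0, 0, 0], -0.1, 0.3],
  [[0, 0, 0], -0.2, 0.3],
  [[0, 0, 0], -0.3, 0.3],
  [[0, 0, 0], -0.4, 0.3],
  [[0, 0, 0], -0.5, 0.3],
  [[0, 0, 0], -0.6, 0.3],
  [[0, 0, 0], -0.7, 0.3],
  [[0, 0, 0], -0.8, 0.3],
  [[0, 0, 0], -0.8, 0.3],
  [[0, 0, 0], -0.8, 0.3],
], force=25)

```text
clock: 6.82
tool_pos: [0.5206, -0.0245, 0.2044]
ee_rot: [0.282, 0.959, -0.0, -0.001]
wrist_force: [-5.9, -1.2, 1.6]
grip_width: 0.0493
```

```bash
python3 - <<'E'
exec(open("s.py").read())
a=get_image("side")[130:230,280:390]
cv2.imwrite("pics/mid.png",cv2.cvtColor(cv2.resize(a,(660,600),interpolation=cv2.INTER_CUBIC),cv2.COLOR_RGB2BGR))
E
```

```text
6.825 [-1.940e-01  3.550e-01  1.569e+00 -1.000e-03  1.219e+00 -1.192e+00] [ 0.5206 -0.0245  0.2044] F [-5.92 -1.16  1.55] Ftool [ 4.35 -4.18 -1.54] T [-0.118  0.897 -0.003] 0.049264940229510605
```

View pics/mid.png

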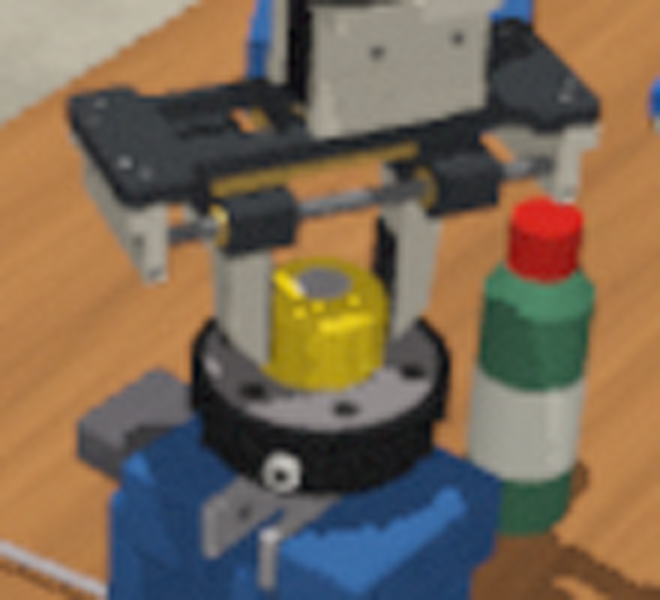

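The knob is held centred between the fingers and follows freely (torque near 0). I'll turn on towards the far stop.

Request:
carry_out([
  [[0, 0, 0], -0.1, 0.3],
  [[0, 0, 0], -0.2, 0.3],
  [[0, 0, 0], -0.3, 0.3],
  [[0, 0, 0], -0.4, 0.3],
  [[0, 0, 0], -0.5, 0.3],
  [[0, 0, 0], -0.6, 0.3],
  [[0, 0, 0], -0.7, 0.3],
  [[0, 0, 0], -0.8, 0.3],
  [[0, 0, 0], -0.9, 0.3],
  [[0, 0, 0], -0.9, 0.3],
  [[0, 0, 0], -0.9, 0.3],
], force=25)

```text
clock: 8.25
tool_pos: [0.5204, -0.0247, 0.2044]
ee_rot: [-0.163, 0.987, -0.0, -0.001]
wrist_force: [-6.6, -1.9, 2.8]
grip_width: 0.0497
```

```bash
python3 s.py
```

```text
8.25 [-1.940e-01  3.550e-01  1.569e+00 -1.000e-03  1.220e+00 -2.092e+00] [ 0.5204 -0.0247  0.2044] F [-6.58 -1.89  2.79] Ftool [ 6.85  0.32 -2.77] T [-0.226  1.062  0.081] 0.04974950952840472
```

Request:
carry_out([
  [[0, 0, 0], -0.05, 0.3],
  [[0, 0, 0], -0.1, 0.3],
  [[0, 0, 0], -0.1, 0.3],
])

```text
clock: 8.62
tool_pos: [0.5204, -0.0246, 0.2043]
ee_rot: [-0.212, 0.977, 0.0, -0.001]
wrist_force: [-7.3, -1.7, 1.6]
grip_width: 0.0495
```

```bash
python3 s.py
```

```text
8.625 [-1.940e-01  3.550e-01  1.569e+00 -1.000e-03  1.220e+00 -2.192e+00] [ 0.5204 -0.0246  0.2043] F [-7.27 -1.67  1.56] Ftool [ 7.31  1.5  -1.54] T [-0.15   0.996  0.026] 0.04947428100920469
```

Request:
carry_out([
  [[0, 0, 0], -0.05, 0.3],
  [[0, 0, 0], -0.1, 0.3],
  [[0, 0, 0], -0.1, 0.3],
])

```text
clock: 9.0
tool_pos: [0.5204, -0.0247, 0.2044]
ee_rot: [-0.261, 0.965, 0.0, -0.001]
wrist_force: [-7.1, -1.4, 2.3]
grip_width: 0.0495
```

```bash
python3 s.py
```

```text
9.0 [-1.940e-01  3.550e-01  1.569e+00 -1.000e-03  1.220e+00 -2.292e+00] [ 0.5204 -0.0247  0.2044] F [-7.13 -1.44  2.31] Ftool [ 6.89  2.35 -2.3 ] T [-0.107  1.053  0.014] 0.04945871772135756
```

Request:
carry_out([
  [[0, 0, 0], -0.05, 0.3],
  [[0, 0, 0], -0.08, 0.3],
  [[0, 0, 0], -0.08, 0.3],
])

```text
clock: 9.38
tool_pos: [0.5205, -0.025, 0.2044]
ee_rot: [-0.299, 0.954, -0.0, -0.001]
wrist_force: [-6.6, -3.3, 1.9]
grip_width: 0.0492
```

```bash
python3 s.py
```

```text
9.375 [-1.940e-01  3.550e-01  1.569e+00 -1.000e-03  1.219e+00 -2.372e+00] [ 0.5205 -0.025   0.2044] F [-6.56 -3.26  1.88] Ftool [ 7.25  1.07 -1.86] T [-0.347  1.068 -0.   ] 0.04920301802912712
```

Request:
carry_out([
  [[0, 0, 0], -0.05, 0.3],
  [[0, 0, 0], -0.08, 0.3],
  [[0, 0, 0], -0.08, 0.3],
])

```text
clock: 9.75
tool_pos: [0.5206, -0.0252, 0.2044]
ee_rot: [-0.337, 0.942, -0.0, -0.001]
wrist_force: [-6.4, -4.2, 1.9]
grip_width: 0.0495
```

```bash
python3 s.py
```

```text
9.75 [-1.950e-01  3.550e-01  1.569e+00 -2.000e-03  1.219e+00 -2.451e+00] [ 0.5206 -0.0252  0.2044] F [-6.4  -4.16  1.91] Ftool [ 7.59  0.84 -1.89] T [-0.442  1.006 -0.349] 0.049503538721571975
```

The stop shows at q6 ≈ -2.42 (torque -0.35), consistent with 2.4 rad of turning. I'll back off 0.11 to about 2.3 rad, then lift a little first.

Request:
carry_out([
  [[0, 0, 0], 0.06, 0.3],
  [[0, 0, 0], 0.12, 0.3],
  [[0, 0, 0], 0.12, 0.3],
  [[0, 0, -0.2], 0.12, 0.3],
  [[0, 0, -0.4], 0.12, 0.3],
  [[0, 0, -0.6], 0.12, 0.3],
  [[0, 0, -0.8], 0.12, 0.3],
  [[0, 0, -0.8], 0.12, 0.3],
], force=25)

```text
clock: 10.75
tool_pos: [0.5206, -0.0248, 0.2119]
ee_rot: [-0.28, 0.96, 0.0, -0.001]
wrist_force: [-4.9, -2.8, -0.8]
grip_width: 0.0492
```

```bash
python3 s.py
```

```text
10.75 [-1.940e-01  3.490e-01  1.556e+00 -1.000e-03  1.239e+00 -2.332e+00] [ 0.5206 -0.0248  0.2119] F [-4.93 -2.81 -0.78] Ftool [5.67 0.27 0.8 ] T [-0.235  0.808  0.006] 0.04918737748175284
```

It comes up with no resistance, so I'll lift to 10 cm.

Request:
carry_out([
  [[0, 0, -0.5], 0, 0.3],
  [[0, 0, -1], 0, 0.3],
  [[0, 0, -1.6], 0, 0.3],
  [[0, 0, -2.4], 0, 0.3],
  [[0, 0, -3.5], 0, 0.3],
  [[0, 0, -5], 0, 0.3],
  [[0, 0, -6.5], 0, 0.3],
  [[0, 0, -8], 0, 0.3],
  [[0, 0, -9], 0, 0.3],
  [[0, 0, -9.3], 0, 0.3],
  [[0, 0, -9.3], 0, 0.3],
  [[0, 0, -9.3], 0, 0.3],
  [[0, 0, -9.3], 0, 0.3],
])

```text
clock: 12.38
tool_pos: [0.5213, -0.0243, 0.3053]
ee_rot: [-0.281, 0.96, 0.0, -0.0]
wrist_force: [0.3, 0.0, -0.6]
grip_width: 0.0495
```

```bash
python3 - <<'E'
exec(open("s.py").read())
a=get_image("side")[80:260,220:440]
cv2.imwrite("pics/end.png",cv2.cvtColor(cv2.resize(a,(660,540),interpolation=cv2.INTER_CUBIC),cv2.COLOR_RGB2BGR))
E
```

```text
12.375 [-0.194  0.288  1.385 -0.     1.47  -2.334] [ 0.5213 -0.0243  0.3053] F [ 0.3   0.03 -0.65] Ftool [-0.27 -0.13  0.65] T [ 0.122 -0.107 -0.039] 0.04949512765347625
```

View pics/end.png

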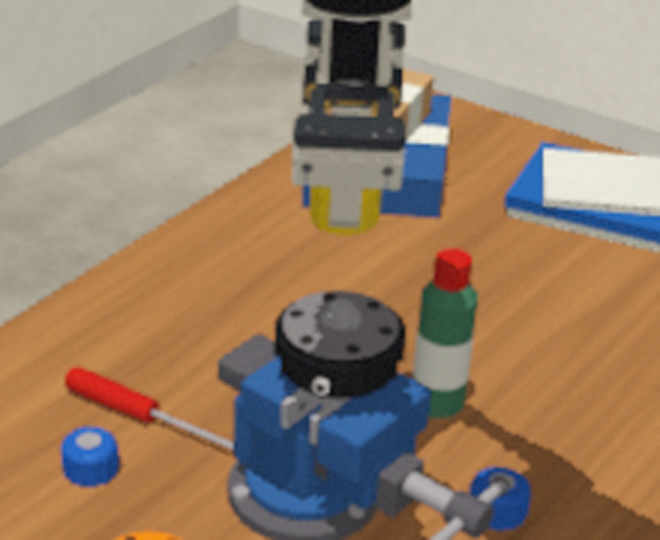

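The picture shows the yellow knob in the fingers at (345,210), clear above the head at (340,330), where the spindle is now bare. The can and screwdriver are undisturbed.

```bash
python3 -c "
from rig import bot
print(abs(bot.get_obs()['qd']).max());bot.job_done()"
```

```text
0.002392109903372377
the job is handed in; nothing more can be done
```

The knob is unscrewed and off. I handed the job in at about 12.4 s with the gripper holding it still, about 10 cm straight above the head.

- **Thread direction:** clockwise from above blocked at 0.59 N m. Counter-clockwise gave at under 0.1 N m, so the thread is right-hand.
- **Turning and lifting:** I turned until I felt the far stop (0.35 N m, about 2.4 rad), backed off to about 2.3 rad and lifted straight up. There was no vertical resistance.
- **Last checks:** the grip opening was 49.5 mm, the wrist force under 1 N and the joints still. The last picture shows the knob clear of the head, the spindle bare, and the can and screwdriver in place. The spare spool was mostly outside that crop, so I did not check it separately; the arm never went near it.
- **Disagreements:** side forces up to about 8 N built up while turning and went away after the lift, probably from a 1 mm centring error. The first feel also slipped the grip on the knob by about 0.1 to 0.2 rad at most, so I set the final angle from the far stop rather than from the start.

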